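# Reset a dishwasher control and start its test run

### The arm

A 6-joint arm with a two-finger parallel gripper is mounted at the origin on the work surface. World frame = base frame: x ahead of the robot, y to its left, z up, the work surface at z = 0. Lengths are in m, angles in degrees, forces in N, time in s.
With the tool pointing down it reaches from about 0.25 to 0.725 m from the base axis. Payload 9.7 kg.
Tool frame: the origin (TCP) lies on the centre line of the jaws, within the pads' length; the fingertips stand 19 mm ahead of it and the grasp point (between the pads) is the TCP (bot.tcp_to_tips is the z of the fingertips in the tool frame, in m); z points along the fingers, y is the line along which they close (so a half turn about z gives the same grasp; the last joint's range is limited). The gripper opens to 85 mm and grips with 20 to 120 N. Pads are 22 mm wide; open, the fingers measure 114 mm over their backs; the gripper's body (76 mm by 85 mm) begins 54 mm behind the grasp point. The pads swing forward as they close: fully open they stand 13 mm farther back than shut.
Start: joints at [72.479, 4.979, 10.078, 95.1, 0, 90], TCP at [0.166, 0.524, 0.25] pointing down, gripper open.
Joint ranges: [-179.16, 179.16], [-48.56, 103.87], [-65.8, 70.77], [-126.05, 130.52], [-82.76, 87.17], [-180, 180]. Speed limits (degrees/s): [127.2, 127.2, 147.25, 180, 180, 180].

### API

Orientations are given as [roll, pitch, yaw] about the fixed x, y, z axes, in that order (R = Rz(yaw) Ry(pitch) Rx(roll)).
In Python, from workcell import bot gives the robot as it stands. The module is installed in compiled form; this text tells all that it offers.
- The arm moves only by the tool play_rows, never from a script. Its argument "increments" is a list of rows, each an object with "slide": the shift along the tool's x, y, z in mm, a list of three; "angular": the turn, a rotation vector about the tool's x, y, z in degrees, a list of three; "claw": the opening, from -1 (shut) to 1 (fully open). In form: [{"slide": [x, y, z], "angular": [rx, ry, rz], "claw": claw}, ...]. A call has 1 to 8 rows; each row shifts and turns the commanded pose from where the row before left it, along the tool's axes as they then stand; what a row does not reach is not made up. A row lasts 1/10 s, in which the tool goes at most 50 mm and 8.59 degrees, less where a joint would pass 70% of its speed; a pose out of reach is approached as far as the arm can. A call is refused whole if a number of a shift passes 50 or a number of a turn 8.59, either way. A call with a gripper value outside its range is refused whole. The fingers move at their own pace and stop on an object; "squeeze" is the grip in N (left out, the last holds). Time passes only in rows, so rows that do not move let the fingers close. It gives the time, the measured TCP pose, the force, the opening and the grip force at its end, in the units of the state.
- bot.get_obs(): the state, without advancing time (a new reading comes with each control period).
- bot.camera(name): name is "side" or "top"; returns the picture (420x560x3 uint8, red, green, blue); there is no depth.
- bot.camera_info(name): a dict with "fovy" (degrees; the focal length in pixels is half the picture's height over the tangent of half this angle, whatever the lens; pixels are square), "cx", "cy" (the principal point, pixels), "R" (3x3) and "t" (3): a world point X has camera coordinates R X + t. Camera axes: x right, y down, z forward; pixel columns grow to the right and rows downward; lengths in m; the calibration is good to about 2 mm. A picture is of the moment at which its call begins. camera_info takes no time and is no camera call.
- bot.job_done(): hands the job in; it is judged then, once.
The state is a dict: "time": time; "q": joint angles; "qd": joint speeds; "joint_efforts": joint torques, N m; "ee_pos": TCP position; "tcp_rot": TCP orientation; "wrist_force": force on the tool from outside, world axes, zero at the start; "torque": the same for the moment, N m; "opening": finger opening in m; "grasp_force": force on a finger pad.
Only numpy, scipy, OpenCV 4.12 (cv2) and the standard library are available. Lean on these libraries where they do the work, as an engineer would, in place of code of your own. Each camera call takes 0.05 s, during which the arm holds its last target. There are 200 camera calls.

### The job

Reset this dishwasher control on the bench: with one fingertip on each, press the left and the right of the three option keys beside the display down together, hold both fully down for three seconds, and let them come up. Then press the round Start key at the right end and let go. Press no other key, do not lean hard on the fascia, and leave the adapter, meter, screwdriver and tin where they are.

Things in the scene. Friction and masses are not known exactly. Their poses are not given: they have to be found in the camera images.
- panel: Dishwasher control fascia held fixed in two dark steel bench holders, 595 mm long (own y), 60 mm deep (own x), level metal top strip 115 mm above the bench. Origin: bench level under its middle; z up; -x = white front, robot's side; +y = operator's left. All keys are plain metal, on the strip's centre line, 7 mm proud when up, 3 mm when down. Flush black display from y = +44 to -36 mm.
- opt_left_top (a point): Centre of the top face of the left one of the three option keys (the one next to the display), 122 mm above the bench when up. Moves down with the key.
- opt_right_top (a point): Centre of the top face of the right one of the three option keys, 56 mm from the left one. Moves down with the key.
- start_top (a point): Centre of the top face of the round Start key near the right end, 122 mm above the bench when up. Moves down with the key.
- opt_left (a joint): Left option key, y = -75 mm on the fascia, 18 mm along the strip and 14 mm across it, one of the pair to press: slides straight down 0 to 0.004 m, 0 = up, 0.004 = fully down; a return spring needs 1 N to start it and 3.5 N to hold it fully down. It counts as pressed beyond 0.0025.
- opt_right (a joint): Right option key, y = -131 mm on the fascia, the other of the pair: same size, slide and spring as opt_left.
- opt_mid (a joint): Middle option key, y = -103 mm, between the pair (28 mm from each): not to be pressed. Same size, slide and spring.
- start (a joint): Round Start key, 24 mm in diameter, y = -190 mm on the fascia; next key is opt_right, strip bare around it: same slide and spring as opt_left.
- power (a joint): Round power key at the left end, 20 mm in diameter, y = +262 mm, not to be pressed. Same slide and spring.
- prog1 (a joint): Programme key 1 of 4 (counted from the left), left of the display, y = +150 mm: not to be pressed. Same size, slide and spring.
- prog2 (a joint): Programme key 2 of 4 (counted from the left), left of the display, y = +122 mm: not to be pressed. Same size, slide and spring.
- prog3 (a joint): Programme key 3 of 4 (counted from the left), left of the display, y = +94 mm: not to be pressed. Same size, slide and spring.
- prog4 (a joint): Programme key 4 of 4 (counted from the left), left of the display, y = +66 mm: not to be pressed. Same size, slide and spring.
- adapter: Bystander: black optical diagnosis adapter, a waisted puck 36 mm in diameter and 36 mm high, loose on the metal strip between power key and programme keys. Origin: centre of its underside.
- screwdriver: Bystander: red-handled screwdriver 200 mm long lying on the bench behind the fascia. Origin: centre of its underside; own x runs from the handle to the tip.
- meter: Bystander: yellow multimeter, 150 x 75 x 36 mm, lying on its back on the bench behind the fascia. Origin: centre of its underside.
- tin: Bystander: open steel tin, 68 mm in diameter and 45 mm high, on the bench in front of the fascia. Origin: centre of its underside.

How it is judged:
By the outcome, as a careful person would: the job done as asked, in the order asked, and still so for the second after the job is handed in, with the robot touching nothing.
It also fails if it takes over 48 s, if anything falls off the work surface, if the arm or the gripper's body presses on something with over 40 N, if the wrist force passes 120 N, or if a joint passes its speed limit or range.

## Working session

There is one attempt and no reset: what is moved stays moved. The work goes in short steps, Python scripts to look and compute and a tool call to move; the robot and the scene stay as the last step left them, time stands still between calls to the robot, and variables do not carry over. Pictures are saved under pics/ and viewed, at most 12 in all, crops included, and the job is handed in when it is done.

Besides the shell and the picture viewer there is one more tool, called after ">>>" by a JSON object that holds its "fn" and its "kwargs". play_rows: Moves the arm, as the interface text tells. Its arguments: {"type":"object","properties":{"increments":{"type":"array"},"squeeze":{"type":"number"}},"required":["increments"]}

```bash
mkdir -p pics
python3 - <<'E'
from workcell import bot
import cv2,numpy as np
for n in("top","side"):
    cv2.imwrite(f"pics/{n}0.png",cv2.resize(bot.camera(n)[:,:,::-1],(800,600),interpolation=cv2.INTER_CUBIC))
    i=bot.camera_info(n);print(n,i["fovy"],i["cx"],i["cy"],np.round(i["R"],3).tolist(),np.round(i["t"],3))
o=bot.get_obs();print(o,bot.tcp_to_tips)
E
```

```text
top 49.32955987528386 274.26691953793596 206.85803183900154 [[0.025, -1.0, 0.014], [-0.998, -0.026, -0.055], [0.055, -0.013, -0.998]] [0.105 0.604 0.944]
side 56.36051440964191 277.21402698552396 205.35971728719355 [[-0.732, -0.681, 0.018], [-0.488, 0.505, -0.712], [0.476, -0.53, -0.702]] [0.532 0.296 0.56 ]
{'time': 0.1, 'q': array([ 7.24801169e+01,  5.00715872e+00,  1.00385413e+01,  9.50982394e+01,
       -8.79673107e-04,  9.00018966e+01]), 'qd': array([-0.03891373, -0.0908931 ,  0.08312558,  0.01018099,  0.09541022,
        0.05842897]), 'joint_efforts': array([ 1.42027202e-03, -5.21560478e+01,  4.65654445e+01,  1.59457169e-02,
        1.94676488e-05,  1.20321566e-06]), 'ee_pos': array([0.1655207 , 0.52431649, 0.24965747]), 'tcp_rot': array([-1.79933143e+02,  8.81885553e-04,  1.62478221e+02]), 'wrist_force': array([-0.07818758, -0.37696158,  0.75321791]), 'torque': array([ 0.03785422, -0.00590559,  0.01154969]), 'grasp_force': 0.0, 'opening': 0.0853346361728662} 0.019
```

View pics/top0.png

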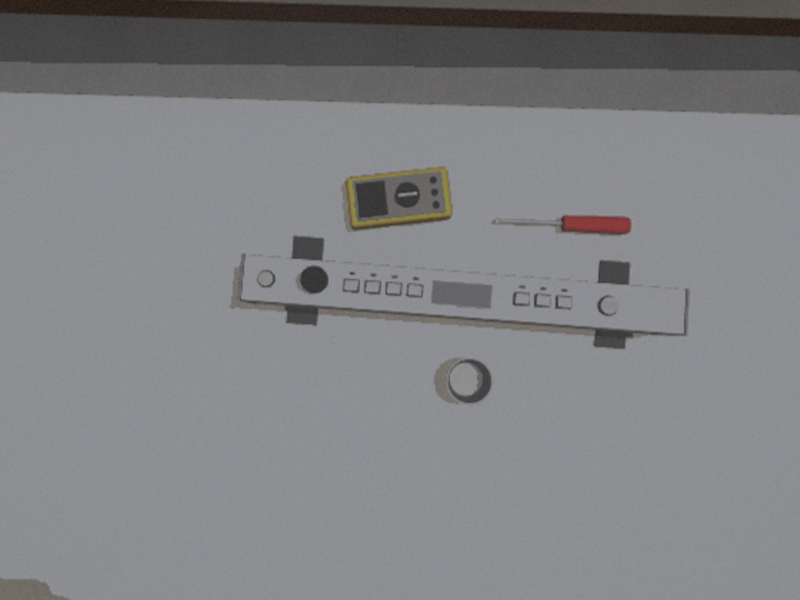

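View pics/side0.png

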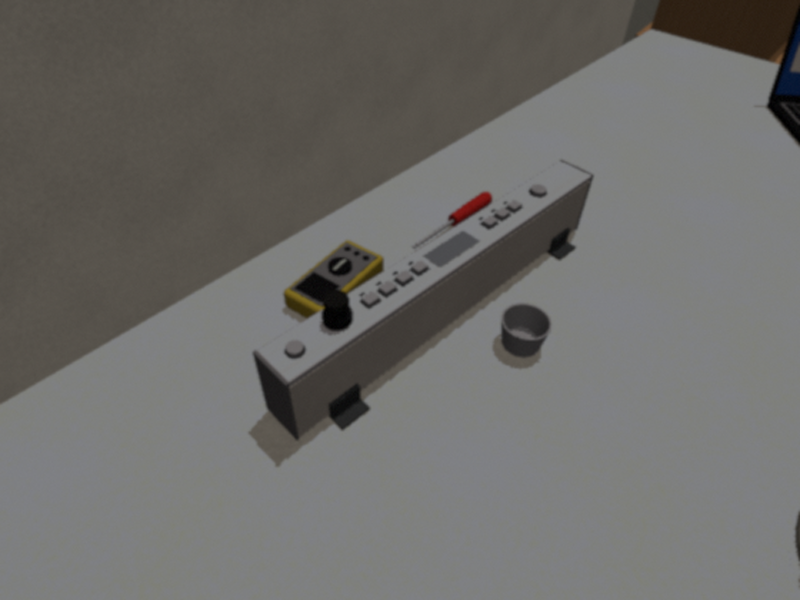

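Run:
```python
import cv2
from workcell import bot
a=bot.camera("top")[:,:,::-1]; b=bot.camera("side")[:,:,::-1]
cv2.imwrite("pics/tc.png",cv2.resize(a[185:235,340:440],None,fx=8,fy=8,interpolation=cv2.INTER_CUBIC))
cv2.imwrite("pics/sc.png",cv2.resize(b[110:180,310:410],None,fx=8,fy=8,interpolation=cv2.INTER_CUBIC))
cv2.imwrite("pics/tl.png",cv2.resize(a[170:220,165:305],None,fx=5.7142857,fy=5.7142857,interpolation=cv2.INTER_CUBIC))
```

```text
(no output)
```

View pics/tc.png

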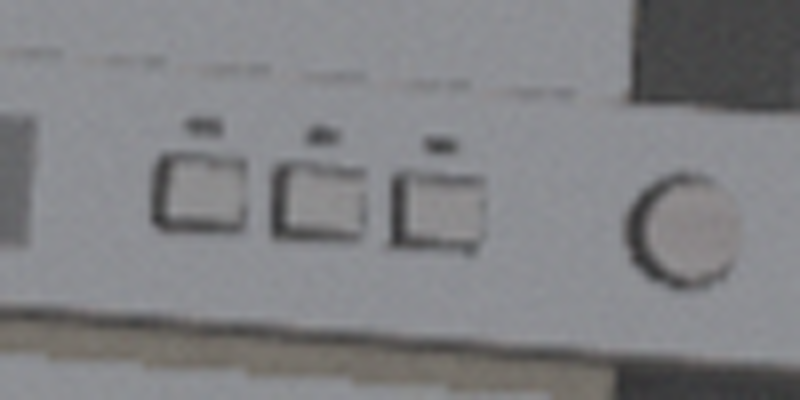

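View pics/sc.png

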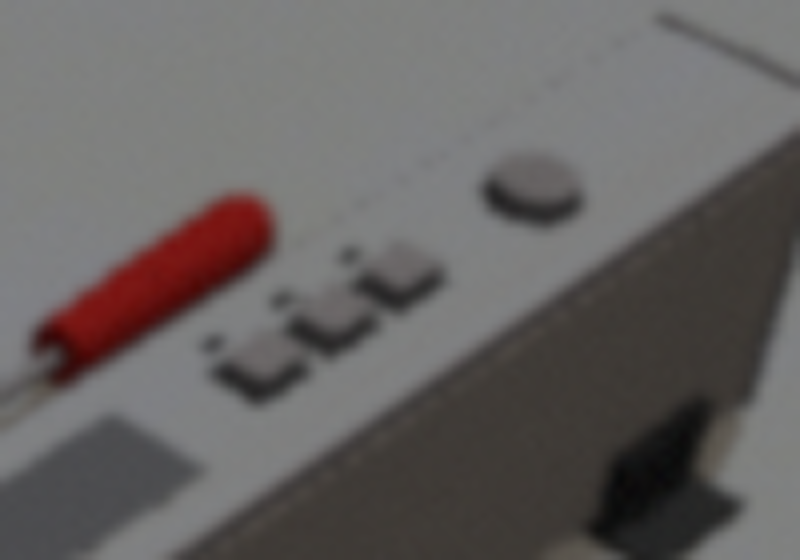

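View pics/tl.png

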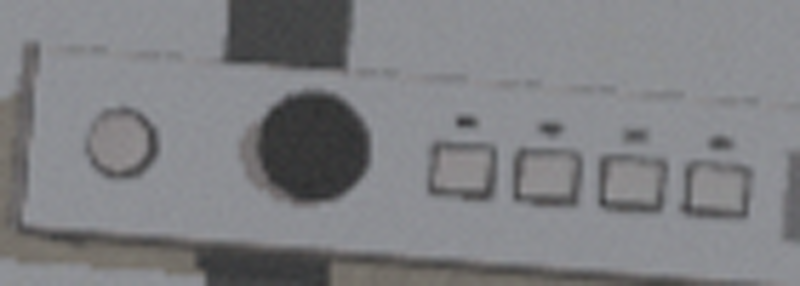

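```bash
cat > loc.py <<'E'
import numpy as np
from scipy.optimize import least_squares
from workcell import bot
def crop(p,s,ox,oy): return (np.array(p,float)+.5)/s-.5+[ox,oy]
def proj(n,X):
    i=bot.camera_info(n);f=210/np.tan(np.radians(i["fovy"]/2));c=X@np.array(i["R"]).T+i["t"]
    return c[:,:2]/c[:,2:]*f+[i["cx"],i["cy"]]
yr=np.array([-75,-103,-131,-190])/1e3; yl=np.array([262,150,122,94,66])/1e3
T=crop([(207,191),(326,202),(444,210),(691,231)],8,340,185)
S=crop([(265,357),(334,312),(402,267),(537,181)],8,310,110)
L=crop([(121,142),(464,169),(549,175),(634,183),(719,189)],5.7142857,165,170)
def W(p,y): return np.c_[p[0]-np.sin(p[2])*y,p[1]+np.cos(p[2])*y,0*y+.122]
sets={"T":("top",T,yr),"S":("side",S,yr),"L":("top",L,yl)}
def fit(keys,p0=(.5,0,0)):
    f=lambda p:np.concatenate([(proj(n,W(p,y))-m).ravel() for n,m,y in (sets[k] for k in keys)])
    r=least_squares(f,p0);return r.x,r.fun
E
python3 - <<'E'
from loc import *
np.set_printoptions(precision=4,suppress=True)
for k in("TL","S","TSL"):
    p,r=fit(k);print(k,p,np.degrees(p[2]),abs(r).max(),"\n",W(p,yr))
E
```

```text
TL [ 0.6002  0.0262 -0.0524] -3.0033759982745987 0.5293558256928463 
 [[ 0.5962 -0.0487  0.122 ]
 [ 0.5948 -0.0766  0.122 ]
 [ 0.5933 -0.1046  0.122 ]
 [ 0.5902 -0.1635  0.122 ]]
S [ 0.5963  0.0315 -0.0522] -2.989458435403813 0.1801029056411494 
 [[ 0.5924 -0.0434  0.122 ]
 [ 0.5909 -0.0714  0.122 ]
 [ 0.5895 -0.0994  0.122 ]
 [ 0.5864 -0.1583  0.122 ]]
TSL [ 0.5997  0.0268 -0.0555] -3.18222956078648 1.6132778852580145 
 [[ 0.5955 -0.0481  0.122 ]
 [ 0.5939 -0.076   0.122 ]
 [ 0.5924 -0.104   0.122 ]
 [ 0.5891 -0.1629  0.122 ]]
```

>>> {"fn": "play_rows", "kwargs": {"increments": [{"slide": [0, 0, 0], "angular": [0, 0, -8.5], "claw": -0.02}, {"slide": [0, 0, 0], "angular": [0, 0, -6], "claw": -0.02}, {"slide": [-28.7, -36, 0], "angular": [0, 0, 0], "claw": -0.02}, {"slide": [-28.7, -36, 0], "angular": [0, 0, 0], "claw": -0.02}, {"slide": [-28.7, -36, 0], "angular": [0, 0, 0], "claw": -0.02}, {"slide": [-28.7, -36, 0], "angular": [0, 0, 0], "claw": -0.02}, {"slide": [-28.7, -36, 0], "angular": [0, 0, 0], "claw": -0.02}, {"slide": [-28.7, -36, 0], "angular": [0, 0, 0], "claw": -0.02}]}}

```text
time: 1.0
ee_pos: [0.3268, 0.2981, 0.2503]
tcp_rot: [180.0, 0.0, 177.0]
wrist_force: [0.5, 0.8, 0.1]
opening: 0.0417
grasp_force: 0.0
```

```bash
python3 -c "
from workcell import bot
print(bot.get_obs())"
```

```text
{'time': 1.0, 'q': array([ 4.23713344e+01, -9.68193607e+00, -4.09130439e+00,  9.55733479e+01,
       -2.57848208e-03,  4.53707317e+01]), 'qd': array([-58.4656484 ,  -9.94091269,  -8.71450774,   1.0106223 ,
        -0.11717017, -57.87275514]), 'joint_efforts': array([  9.07694131, -36.25808716,  46.63460612,   0.62211173,
         0.06958017,   1.74214929]), 'ee_pos': array([0.32676667, 0.29806311, 0.25028621]), 'tcp_rot': array([1.79989511e+02, 1.39771489e-02, 1.77000601e+02]), 'wrist_force': array([0.48957509, 0.81466291, 0.12640134]), 'torque': array([ 0.01450201, -0.06622009, -0.02661015]), 'grasp_force': 0.0, 'opening': 0.04171181263464159}
```

>>> {"fn": "play_rows", "kwargs": {"increments": [{"slide": [-28.7, -36, 0], "angular": [0, 0, 0], "claw": -0.02}, {"slide": [-28.7, -36, 0], "angular": [0, 0, 0], "claw": -0.02}, {"slide": [-28.7, -36, 0], "angular": [0, 0, 0], "claw": -0.02}, {"slide": [-28.7, -36, 0], "angular": [0, 0, 0], "claw": -0.02}, {"slide": [-28.7, -36, 0], "angular": [0, 0, 0], "claw": -0.02}, {"slide": [-28.7, -36, 0], "angular": [0, 0, 0], "claw": -0.02}, {"slide": [-28.7, -36, 0], "angular": [0, 0, 0], "claw": -0.02}, {"slide": [-28.7, -36, 0], "angular": [0, 0, 0], "claw": -0.02}]}}

```text
time: 1.8
ee_pos: [0.541, -0.0019, 0.2502]
tcp_rot: [180.0, 0.0, 177.0]
wrist_force: [1.3, 0.6, 0.4]
opening: 0.0418
grasp_force: 0.0
```

>>> {"fn": "play_rows", "kwargs": {"increments": [{"slide": [-28.7, -36, 0], "angular": [0, 0, 0], "claw": -0.02}, {"slide": [-28.7, -36, 0], "angular": [0, 0, 0], "claw": -0.02}, {"slide": [0, 0, 25], "angular": [0, 0, 0], "claw": -0.02}, {"slide": [0, 0, 35], "angular": [0, 0, 0], "claw": -0.02}, {"slide": [0, 0, 22], "angular": [0, 0, 0], "claw": -0.02}, {"slide": [0, 0, 10], "angular": [0, 0, 0], "claw": -0.02}, {"slide": [0, 0, 0], "angular": [0, 0, 0], "claw": -0.02}, {"slide": [0, 0, 0], "angular": [0, 0, 0], "claw": -0.02}]}}

```text
time: 2.6
ee_pos: [0.5941, -0.0749, 0.1596]
tcp_rot: [-180.0, 0.1, 177.0]
wrist_force: [-1.1, 0.3, 0.8]
opening: 0.0418
grasp_force: 0.0
```

Run:
```python
import cv2
from loc import *
b=bot.camera("side")[:,:,::-1]; a=bot.camera("top")[:,:,::-1]
o=bot.get_obs();e=o["ee_pos"];print(e,o["tcp_rot"],o["opening"],o["wrist_force"])
u=np.array([.0523,.9986,0]);v=np.array([.9986,-.0523,0])
P=np.array([e+s*.028*u+w*.011*v-[0,0,h] for s in(1,-1) for w in (-1,1) for h in(.014,.019)])
print(((proj("side",P)-[310,110]+.5)*8-.5).round(0).tolist())
cv2.imwrite("pics/s1.png",cv2.resize(b[110:180,310:410],None,fx=8,fy=8,interpolation=cv2.INTER_CUBIC))
cv2.imwrite("pics/t1.png",cv2.resize(a[170:245,340:440],None,fx=8,fy=8,interpolation=cv2.INTER_CUBIC))
```

```text
[ 0.59441811 -0.07488281  0.1600313 ] [-1.79988036e+02  1.38278755e-01  1.76990668e+02] 0.041788049433255786 [ 0.71937369 -0.37544467  0.60736319]
[[310.0, 286.0], [307.0, 303.0], [239.0, 247.0], [237.0, 264.0], [449.0, 196.0], [446.0, 213.0], [380.0, 160.0], [376.0, 177.0]]
```

View pics/s1.png

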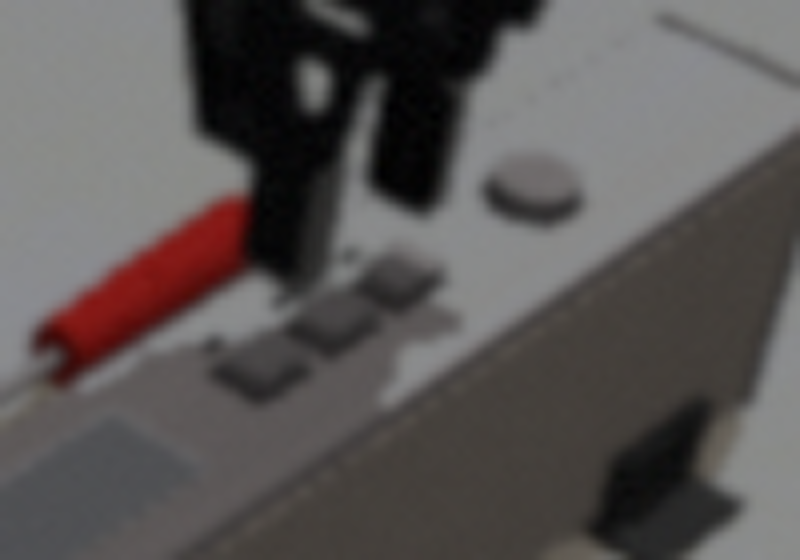

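View pics/t1.png

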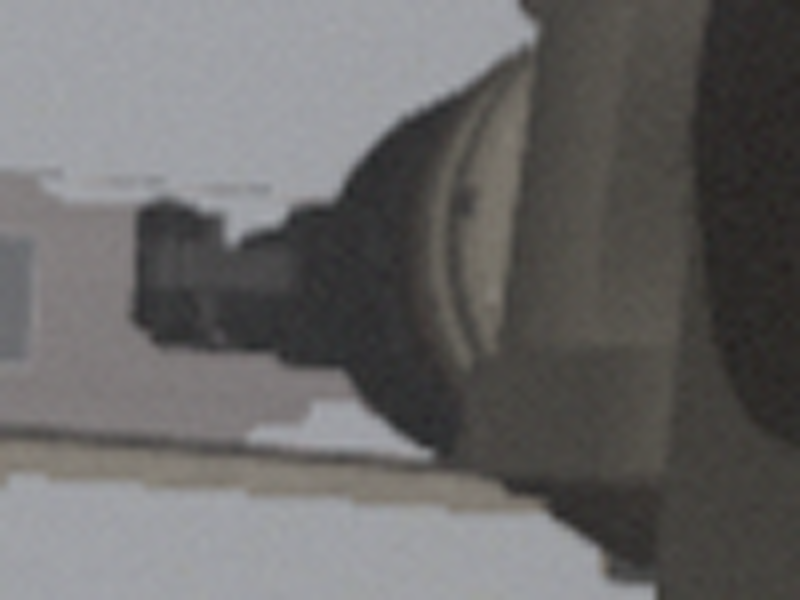

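>>> {"fn": "play_rows", "kwargs": {"increments": [{"slide": [2, 0, 5], "angular": [0, 0, 0], "claw": 0.05}, {"slide": [0, 0, 8], "angular": [0, 0, 0], "claw": 0.05}, {"slide": [0, 0, 4], "angular": [0, 0, 0], "claw": 0.05}, {"slide": [0, 0, 1], "angular": [0, 0, 0], "claw": 0.05}, {"slide": [0, 0, 0], "angular": [0, 0, 0], "claw": 0.05}]}}

```text
time: 3.2
ee_pos: [0.5916, -0.0748, 0.14]
tcp_rot: [180.0, -0.0, 177.0]
wrist_force: [-0.4, 0.3, -0.4]
opening: 0.0446
grasp_force: 0.0
```

Run:
```python
import cv2
from loc import *
b=bot.camera("side")[:,:,::-1]
o=bot.get_obs();e=o["ee_pos"];print(e,o["tcp_rot"],o["opening"],o["wrist_force"])
b=cv2.convertScaleAbs(b,alpha=1.6)
cv2.imwrite("pics/s2.png",cv2.resize(b[125:175,325:391],None,fx=12,fy=12,interpolation=cv2.INTER_CUBIC))
```

```text
[ 0.59177354 -0.07478372  0.14023572] [ 1.79998735e+02 -7.56177075e-03  1.76983079e+02] 0.04516078279826544 [0.09747739 0.4174861  0.21485834]
```

View pics/s2.png

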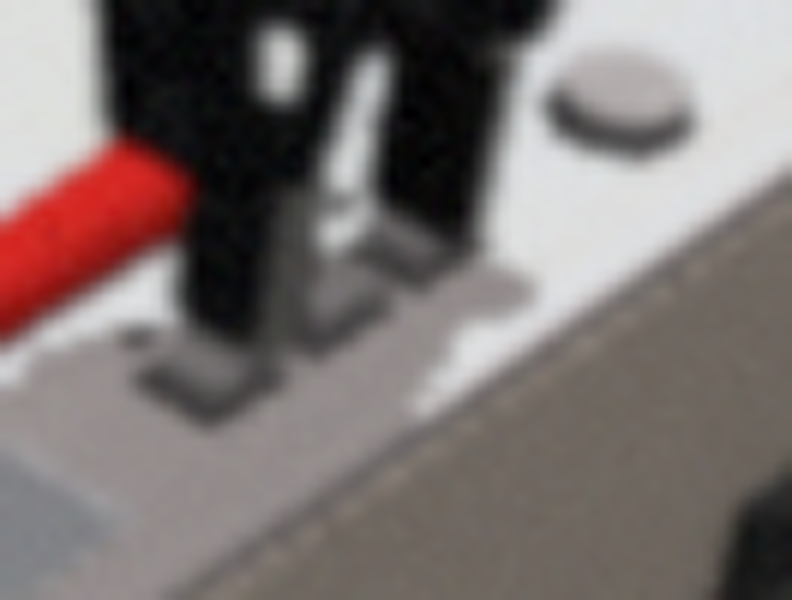

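>>> {"fn": "play_rows", "kwargs": {"increments": [{"slide": [0, 3.5, 0], "angular": [0, 0, 0], "claw": 0.13}, {"slide": [0, 0, 0], "angular": [0, 0, 0], "claw": 0.13}, {"slide": [0, 0, 1], "angular": [0, 0, 0], "claw": 0.13}, {"slide": [0, 0, 1], "angular": [0, 0, 0], "claw": 0.13}, {"slide": [0, 0, 0], "angular": [0, 0, 0], "claw": 0.13}]}}

```text
time: 3.75
ee_pos: [0.592, -0.0713, 0.1383]
tcp_rot: [180.0, 0.0, 177.0]
wrist_force: [-0.6, 0.5, 1.3]
opening: 0.0482
grasp_force: 0.9
```

Run:
```python
import cv2
from loc import *
b=bot.camera("side")[:,:,::-1]
o=bot.get_obs();e=o["ee_pos"];print(e,o["tcp_rot"],o["opening"],o["wrist_force"])
b=cv2.convertScaleAbs(b,alpha=2.5)
cv2.imwrite("pics/s3.png",cv2.resize(b[125:175,325:391],None,fx=12,fy=12,interpolation=cv2.INTER_CUBIC))
```

```text
[ 0.59201857 -0.07131044  0.13838067] [1.79997170e+02 1.13381731e-02 1.76977443e+02] 0.04818283838556879 [-0.03124859  0.38442445  0.59853087]
```

View pics/s3.png

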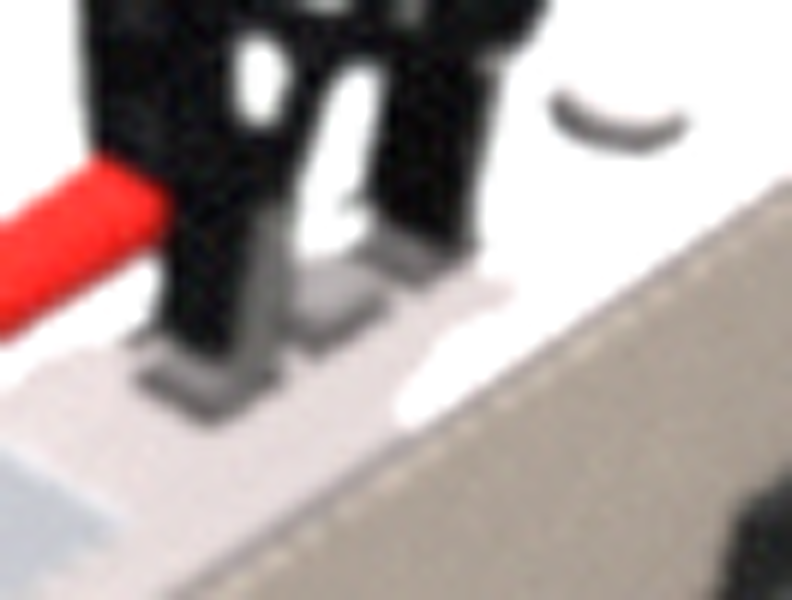

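>>> {"fn": "play_rows", "kwargs": {"increments": [{"slide": [0, 1, 1], "angular": [0, 0, 0], "claw": 0.13}, {"slide": [0, 0, 1], "angular": [0, 0, 0], "claw": 0.13}, {"slide": [0, 0, 0], "angular": [0, 0, 0], "claw": 0.13}, {"slide": [0, 0, 0], "angular": [0, 0, 0], "claw": 0.13}]}}

```text
time: 4.2
ee_pos: [0.5922, -0.0705, 0.1366]
tcp_rot: [-180.0, 0.0, 177.0]
wrist_force: [0.2, -1.7, 3.4]
opening: 0.0484
grasp_force: 2.0
```

>>> {"fn": "play_rows", "kwargs": {"increments": [{"slide": [0, 0, 1], "angular": [0, 0, 0], "claw": 0.13}, {"slide": [0, 0, 0], "angular": [0, 0, 0], "claw": 0.13}, {"slide": [0, 0, 0], "angular": [0, 0, 0], "claw": 0.13}]}}

```text
time: 4.5
ee_pos: [0.5921, -0.0705, 0.1355]
tcp_rot: [-180.0, 0.0, 177.0]
wrist_force: [0.1, -2.8, 5.4]
opening: 0.0481
grasp_force: 2.6
```

>>> {"fn": "play_rows", "kwargs": {"increments": [{"slide": [0, 0, 1], "angular": [0, 0, 0], "claw": 0.13}, {"slide": [0, 0, 0], "angular": [0, 0, 0], "claw": 0.13}, {"slide": [0, 0, 0], "angular": [0, 0, 0], "claw": 0.13}]}}

```text
time: 4.8
ee_pos: [0.5922, -0.0705, 0.1347]
tcp_rot: [-180.0, 0.0, 177.0]
wrist_force: [-0.2, -2.2, 7.2]
opening: 0.0482
grasp_force: 3.2
```

>>> {"fn": "play_rows", "kwargs": {"increments": [{"slide": [0, 0, 1], "angular": [0, 0, 0], "claw": 0.13}, {"slide": [0, 0, 0], "angular": [0, 0, 0], "claw": 0.13}, {"slide": [0, 0, 0], "angular": [0, 0, 0], "claw": 0.13}]}}

```text
time: 5.1
ee_pos: [0.5922, -0.0705, 0.1343]
tcp_rot: [-180.0, 0.1, 177.0]
wrist_force: [-1.0, -1.9, 9.7]
opening: 0.0483
grasp_force: 4.9
```

>>> {"fn": "play_rows", "kwargs": {"increments": [{"slide": [0, 0, 0.5], "angular": [0, 0, 0], "claw": 0.13}, {"slide": [0, 0, 0], "angular": [0, 0, 0], "claw": 0.13}, {"slide": [0, 0, 0], "angular": [0, 0, 0], "claw": 0.13}]}}

```text
time: 5.4
ee_pos: [0.5921, -0.0705, 0.1342]
tcp_rot: [-180.0, 0.1, 177.0]
wrist_force: [-3.0, -2.0, 12.8]
opening: 0.0484
grasp_force: 6.3
```

>>> {"fn": "play_rows", "kwargs": {"increments": [{"slide": [0, 0, 0.3], "angular": [0, 0, 0], "claw": 0.13}, {"slide": [0, 0, 0], "angular": [0, 0, 0], "claw": 0.13}]}}

```text
time: 5.6
ee_pos: [0.5921, -0.0705, 0.1342]
tcp_rot: [-180.0, 0.1, 177.0]
wrist_force: [-4.3, -1.7, 14.1]
opening: 0.0483
grasp_force: 7.2
```

Run:
```python
import cv2
from loc import *
b=bot.camera("side")[:,:,::-1]
o=bot.get_obs();print(o["ee_pos"],o["tcp_rot"],o["wrist_force"],o["torque"])
b=cv2.convertScaleAbs(b,alpha=2)
cv2.imwrite("pics/s4.png",cv2.resize(b[125:175,325:391],None,fx=12,fy=12,interpolation=cv2.INTER_CUBIC))
```

```text
[ 0.59217722 -0.07049029  0.13421269] [-1.79975779e+02  1.02526151e-01  1.76970318e+02] [-4.61012089 -2.38043654 14.1761198 ] [-0.38368872  0.87160789  0.04339168]
```

View pics/s4.png

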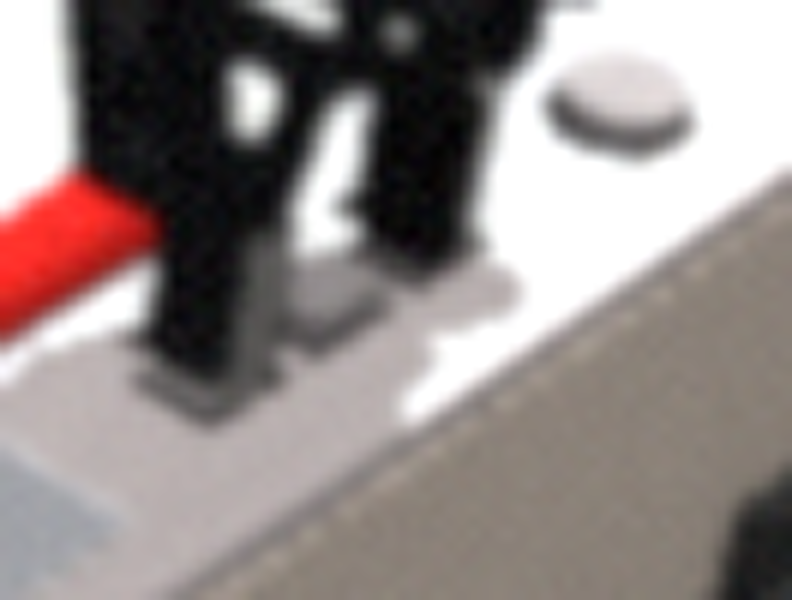

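>>> {"fn": "play_rows", "kwargs": {"increments": [{"slide": [0, 0, 0], "angular": [0, 0, 0], "claw": 0.13}, {"slide": [0, 0, 0], "angular": [0, 0, 0], "claw": 0.13}, {"slide": [0, 0, 0], "angular": [0, 0, 0], "claw": 0.13}, {"slide": [0, 0, 0], "angular": [0, 0, 0], "claw": 0.13}, {"slide": [0, 0, 0], "angular": [0, 0, 0], "claw": 0.13}, {"slide": [0, 0, 0], "angular": [0, 0, 0], "claw": 0.13}, {"slide": [0, 0, 0], "angular": [0, 0, 0], "claw": 0.13}, {"slide": [0, 0, 0], "angular": [0, 0, 0], "claw": 0.13}]}}

```text
time: 6.45
ee_pos: [0.5922, -0.0705, 0.1342]
tcp_rot: [-180.0, 0.1, 177.0]
wrist_force: [-4.2, -2.5, 14.5]
opening: 0.0481
grasp_force: 7.2
```

>>> {"fn": "play_rows", "kwargs": {"increments": [{"slide": [0, 0, 0], "angular": [0, 0, 0], "claw": 0.13}, {"slide": [0, 0, 0], "angular": [0, 0, 0], "claw": 0.13}, {"slide": [0, 0, 0], "angular": [0, 0, 0], "claw": 0.13}, {"slide": [0, 0, 0], "angular": [0, 0, 0], "claw": 0.13}, {"slide": [0, 0, 0], "angular": [0, 0, 0], "claw": 0.13}, {"slide": [0, 0, 0], "angular": [0, 0, 0], "claw": 0.13}, {"slide": [0, 0, 0], "angular": [0, 0, 0], "claw": 0.13}, {"slide": [0, 0, 0], "angular": [0, 0, 0], "claw": 0.13}]}}

```text
time: 7.25
ee_pos: [0.5922, -0.0705, 0.1342]
tcp_rot: [-180.0, 0.1, 177.0]
wrist_force: [-3.9, -2.3, 13.6]
opening: 0.048
grasp_force: 7.2
```

>>> {"fn": "play_rows", "kwargs": {"increments": [{"slide": [0, 0, 0], "angular": [0, 0, 0], "claw": 0.13}, {"slide": [0, 0, 0], "angular": [0, 0, 0], "claw": 0.13}, {"slide": [0, 0, 0], "angular": [0, 0, 0], "claw": 0.13}, {"slide": [0, 0, 0], "angular": [0, 0, 0], "claw": 0.13}, {"slide": [0, 0, 0], "angular": [0, 0, 0], "claw": 0.13}, {"slide": [0, 0, 0], "angular": [0, 0, 0], "claw": 0.13}, {"slide": [0, 0, 0], "angular": [0, 0, 0], "claw": 0.13}, {"slide": [0, 0, 0], "angular": [0, 0, 0], "claw": 0.13}]}}

```text
time: 8.05
ee_pos: [0.5922, -0.0705, 0.1342]
tcp_rot: [-180.0, 0.1, 177.0]
wrist_force: [-4.7, -2.6, 14.9]
opening: 0.0484
grasp_force: 7.2
```

>>> {"fn": "play_rows", "kwargs": {"increments": [{"slide": [0, 0, 0], "angular": [0, 0, 0], "claw": 0.13}, {"slide": [0, 0, 0], "angular": [0, 0, 0], "claw": 0.13}, {"slide": [0, 0, 0], "angular": [0, 0, 0], "claw": 0.13}, {"slide": [0, 0, 0], "angular": [0, 0, 0], "claw": 0.13}, {"slide": [0, 0, 0], "angular": [0, 0, 0], "claw": 0.13}, {"slide": [0, 0, 0], "angular": [0, 0, 0], "claw": 0.13}, {"slide": [0, 0, 0], "angular": [0, 0, 0], "claw": 0.13}, {"slide": [0, 0, 0], "angular": [0, 0, 0], "claw": 0.13}]}}

```text
time: 8.85
ee_pos: [0.5922, -0.0705, 0.1342]
tcp_rot: [-180.0, 0.1, 177.0]
wrist_force: [-4.3, -1.4, 13.8]
opening: 0.0484
grasp_force: 7.2
```

>>> {"fn": "play_rows", "kwargs": {"increments": [{"slide": [0, 0, -4], "angular": [0, 0, 0], "claw": 0.13}, {"slide": [0, 0, -10], "angular": [0, 0, 0], "claw": 0.13}, {"slide": [0, 0, -20], "angular": [0, 0, 0], "claw": 0.13}, {"slide": [0, -20, -3], "angular": [0, 0, 0], "claw": -1}, {"slide": [0, -30, 0], "angular": [0, 0, 0], "claw": -1}, {"slide": [0, -25, 0], "angular": [0, 0, 0], "claw": -1}, {"slide": [0, -12, 0], "angular": [0, 0, 0], "claw": -1}, {"slide": [0, 0, 0], "angular": [0, 0, 0], "claw": -1}]}}

```text
time: 9.65
ee_pos: [0.5872, -0.1581, 0.1692]
tcp_rot: [180.0, -0.0, 176.9]
wrist_force: [-0.2, 0.4, -0.1]
opening: -0.0002
grasp_force: 0.0
```

>>> {"fn": "play_rows", "kwargs": {"increments": [{"slide": [0, 0, 8], "angular": [0, 0, 0], "claw": -1}, {"slide": [0, 0, 8], "angular": [0, 0, 0], "claw": -1}, {"slide": [0, 0, 4], "angular": [0, 0, 0], "claw": -1}, {"slide": [0, 0, 0], "angular": [0, 0, 0], "claw": -1}, {"slide": [0, 0, 0], "angular": [0, 0, 0], "claw": -1}]}}

```text
time: 10.15
ee_pos: [0.5874, -0.1567, 0.1494]
tcp_rot: [180.0, -0.0, 177.0]
wrist_force: [-0.1, -0.1, -0.7]
opening: -0.0
grasp_force: 0.0
```

Run:
```python
import cv2
from loc import *
b=bot.camera("side")[:,:,::-1]
o=bot.get_obs();print(o["ee_pos"],o["tcp_rot"],o["wrist_force"],o["opening"])
b=cv2.convertScaleAbs(b,alpha=1.8)
cv2.imwrite("pics/s5.png",cv2.resize(b[115:165,345:411],None,fx=12,fy=12,interpolation=cv2.INTER_CUBIC))
```

```text
[ 0.5875521  -0.15689676  0.14971729] [-1.79997531e+02  1.76059292e-02  1.77003676e+02] [0.38058171 0.17123873 0.78869006] -0.00025970512835825485
```

View pics/s5.png

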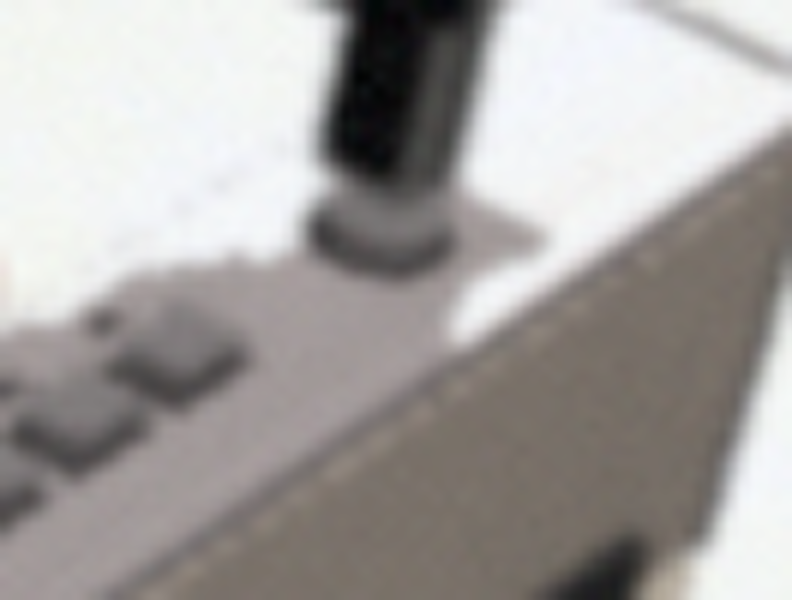

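>>> {"fn": "play_rows", "kwargs": {"increments": [{"slide": [0, 0, 4], "angular": [0, 0, 0], "claw": -1}, {"slide": [0, 0, 3], "angular": [0, 0, 0], "claw": -1}, {"slide": [0, 0, 2], "angular": [0, 0, 0], "claw": -1}, {"slide": [0, 0, 1], "angular": [0, 0, 0], "claw": -1}, {"slide": [0, 0, 1], "angular": [0, 0, 0], "claw": -1}, {"slide": [0, 0, 0], "angular": [0, 0, 0], "claw": -1}, {"slide": [0, 0, 0], "angular": [0, 0, 0], "claw": -1}]}}

```text
time: 10.9
ee_pos: [0.5874, -0.1572, 0.1387]
tcp_rot: [180.0, 0.0, 177.0]
wrist_force: [-0.3, 0.5, 2.8]
opening: -0.0002
grasp_force: 1.2
```

>>> {"fn": "play_rows", "kwargs": {"increments": [{"slide": [0, 0, 1], "angular": [0, 0, 0], "claw": -1}, {"slide": [0, 0, 0.5], "angular": [0, 0, 0], "claw": -1}, {"slide": [0, 0, 0], "angular": [0, 0, 0], "claw": -1}, {"slide": [0, 0, 0], "angular": [0, 0, 0], "claw": -1}]}}

```text
time: 11.3
ee_pos: [0.5874, -0.1572, 0.1371]
tcp_rot: [-180.0, 0.0, 177.0]
wrist_force: [-1.3, 1.2, 4.1]
opening: 0.0
grasp_force: 1.9
```

>>> {"fn": "play_rows", "kwargs": {"increments": [{"slide": [0, 0, 1], "angular": [0, 0, 0], "claw": -1}, {"slide": [0, 0, 0], "angular": [0, 0, 0], "claw": -1}, {"slide": [0, 0, 0], "angular": [0, 0, 0], "claw": -1}]}}

```text
time: 11.6
ee_pos: [0.5874, -0.1572, 0.1369]
tcp_rot: [-180.0, 0.0, 177.0]
wrist_force: [-4.3, 2.0, 8.8]
opening: 0.0001
grasp_force: 4.7
```

>>> {"fn": "play_rows", "kwargs": {"increments": [{"slide": [0, 0, 0.5], "angular": [0, 0, 0], "claw": -1}, {"slide": [0, 0, 0], "angular": [0, 0, 0], "claw": -1}, {"slide": [0, 0, 0], "angular": [0, 0, 0], "claw": -1}, {"slide": [0, 0, 0], "angular": [0, 0, 0], "claw": -1}]}}

```text
time: 12.0
ee_pos: [0.5875, -0.1572, 0.1369]
tcp_rot: [-180.0, 0.1, 177.0]
wrist_force: [-5.0, 0.7, 12.3]
opening: 0.0001
grasp_force: 6.0
```

Bottomed out; release and lift clear.

>>> {"fn": "play_rows", "kwargs": {"increments": [{"slide": [0, 0, -4], "angular": [0, 0, 0], "claw": -1}, {"slide": [0, 0, -10], "angular": [0, 0, 0], "claw": -1}, {"slide": [0, 0, -30], "angular": [0, 0, 0], "claw": -1}, {"slide": [0, 0, -30], "angular": [0, 0, 0], "claw": -1}, {"slide": [0, 0, -15], "angular": [0, 0, 0], "claw": -1}, {"slide": [0, 0, 0], "angular": [0, 0, 0], "claw": -1}, {"slide": [0, 0, 0], "angular": [0, 0, 0], "claw": -1}, {"slide": [0, 0, 0], "angular": [0, 0, 0], "claw": -1}]}}

```text
time: 12.8
ee_pos: [0.5871, -0.1571, 0.2229]
tcp_rot: [180.0, -0.1, 177.0]
wrist_force: [1.0, -1.0, -0.4]
opening: 0.0002
grasp_force: 0.0
```

```bash
python3 -c "
from workcell import bot
o=bot.get_obs();print(o['ee_pos'],o['wrist_force']);print(bot.job_done())"
```

```text
[ 0.58709064 -0.15711912  0.22292491] [ 0.99472466 -0.99589005 -0.38121692]
the job is handed in; nothing more can be done
None
```

I held the left and right option keys fully down together for over three seconds and released them, then pressed and released Start. Peak force was about 15 N, nothing else was touched as far as I could see, and the job was handed in at about 13 s; no verdict came back.

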